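Draw the clutch lever home behind the guard with the hooked rod

TASK

Take the hooked rod by its wooden handle out of its rest, reach over the yellow guard of the finishing machine with it, hook the red clutch lever standing behind the guard and draw it towards the guard until it is fully home, then keep it pressed firmly against its stop for a second with about 1 kg of pull (10 to 12 N), never more than 2.5 kg (25 N). Then lay the rod back in the notches of its rest, the way it lay before, and let go. Move the lever with nothing but the rod, do not knock against the machine or its guard, and leave the jar, the hammer and the tin where they are.

Things in the scene. Friction and masses are not known exactly. Their poses are not given: they have to be found in the camera images.
- machine: Bench brush-finishing machine, fixed. Grey base plate 310 x 240 x 30 mm (x -80 to +230). Origin on the bench under the nominal home place of the red lever's middle; +x points away from the guard to the brush roller, z up. The steel slide of the lever (below 60 mm height) runs along the machine's x at y = 0 within 1 mm, but is bolted in slots up to 12 mm nearer to or farther from the guard: not measured.
- guard_top (a point): Middle of the top edge of the yellow guard: an upright sheet 4 mm thick and 240 mm wide across the machine at machine x = -60 mm, top edge 130 mm above the bench.
- housing_edge (a point): Middle of the top front edge of the green housing behind the lever: front face at machine x = +110 mm, top 90 mm above the bench. On it a brown roller, 52 mm diameter, axis 105 mm high at x = +180 mm. Bare base plate between slide and housing.
- lever (a joint): Travel of the red lever in m: 0 = farthest from guard, 0.040 = home on its rigid stop; grows towards the guard (machine -x). Upright red plate 8 mm thick (x), 36 wide (y), from 51 to 115 mm above the bench; its middle is at machine x = 40 mm - travel, plus the slide's unmeasured offset of up to 12 mm either way. Slide friction about 3 N (plus 15 N per m/s); it stays where it is left.
- rod: Loose hooked rod, about 0.16 kg. Wooden handle 124 mm long (x), 22 wide (y), 28 high (z), dark steel butt 14 mm long at its -x end; origin in the middle of the wooden handle. An 8 mm steel bar goes on from the handle's +x end at mid height to x = +150 mm and there bends straight down (-z) to 74 mm below the origin. Centre of mass within 25 mm of the origin.
- rod_tip (a point): Lowest point of the rod's bent end: 150 mm ahead (+x) of and 74 mm below the rod's origin.
- rest: Plywood rest, fixed: board 150 x 90 x 14 mm with two notched posts 14 mm thick at x = +-50 mm, leaving 86 mm between them for the fingers. The handle lies level in the notches, 32 mm wide between cheeks; notch floor 90 mm, cheek tops 108 mm above the bench. Origin on the bench under the middle; the rod lies along x, bent end at +x and pointing down.
- rest_seat (a point): Where the rod's origin is when it lies in the rest: 104 mm above the bench, midway between the posts; the rod may lie a few mm off it at the start.
- jar: Bystander: closed jar, 72 mm diameter, 100 mm high, loose; origin under its middle. Stands on the other side of the machine from the rest.
- hammer: Bystander: hammer lying across the bench in front of the machine, under 40 mm high, loose.
- tin: Bystander: small closed tin of eyelets at the left of the machine, 52 mm diameter, 40 mm high, loose; origin under its middle.
There are look-alikes about, which are no part of the job. What is shaped like the rod but white is not meant. There is more than one size of the rest; the one meant has the size given above.

How it is judged:
By the outcome, as a careful person would: the job done as asked, in the order asked, and still so for the second after the job is handed in, with the robot touching nothing.
It also fails if it takes over 61 s, if anything falls off the work surface, if the arm or the gripper's body presses on something with over 40 N, if the wrist force passes 120 N, or if a joint passes its speed limit or range.

ROBOT

A 6-joint arm with a two-finger parallel gripper is mounted at the origin on the work surface. World frame = base frame: x ahead of the robot, y to its left, z up, the work surface at z = 0. Lengths are in m, angles in rad, forces in N, time in s.
With the tool pointing down it reaches from about 0.35 to 0.975 m from the base axis. Payload 4.9 kg.
Tool frame: the origin (TCP) lies at the very end of the fingers, on their centre line; the grasp point (between the pads) lies 19 mm behind it; z points along the fingers, y is the direction in which the jaws open and shut (so a half turn about z gives the same grasp; the last joint's range is limited). The gripper opens to 85 mm and grips with 20 to 120 N. Pads are 22 mm wide; open, the fingers measure 114 mm over their backs; the gripper's body (76 mm by 85 mm) begins 54 mm behind the grasp point. The pads swing forward as they close: fully open they stand 13 mm farther back than shut.
Start: joints at [-1.349, 0.053, 1.613, -0, 1.476, -0.119], TCP at [0.209, -0.589, 0.231] pointing down, gripper open.
Joint ranges: [-3.01, 3.01], [-1.01, 2.22], [0.06, 2.58], [-1.02, 4.17], [0.09, 2.62], [-3.14, 3.14]. Speed limits (rad/s): [2.57, 2.57, 3.14, 3.14, 3.14, 3.14].

INTERFACE

Orientations are given as a unit quaternion [w, x, y, z].
In Python, from plant import monitor, eyes, manip gives the robot as it stands.
- The arm moves only by the tool step_arm, never from a script. Its argument "motion" is a list of rows, each a list of 7 numbers: the shift along the world's x, y, z scaled (see below), then the turn, a rotation vector about the world's x, y, z scaled (see below), then the closure in counts, from 0 (fully open) to 255 (shut). In form: [[x, y, z, ax, ay, az, grip], ...]. A call has 1 to 10 rows; each row is the pose to reach, as a shift and turn from the pose commanded when the call began; what a row does not reach only later rows make up. The controller multiplies each number of a shift by 0.5 m and each number of a turn by 1.5 rad. A row lasts 1/10 s, in which the tool goes at most 50 mm and 8.59 degrees, less where a joint would pass 70% of its speed; a pose out of reach is approached as far as the arm can. A call with a number of a shift or a turn outside -1 to 1 is refused whole. A call with a gripper value outside its range is refused whole. The fingers move at their own pace and stop on an object; the grip force is fixed at half the most. Time passes only in rows, so rows that repeat a pose let the fingers close. It gives the time, the measured TCP pose, the force and the opening at its end, in the units of the state.
- monitor.state(): the state, without advancing time (a new reading comes with each control period).
- eyes.grab_frame(name): name is "scene" or "top" or "wrist"; returns a dict with "pixels" (480x640x3 uint8, red, green, blue), "mtx" (3x3 intrinsics, pixels), "rvec" (rotation vector, rad) and "tvec" (3), from world to camera coordinates, as OpenCV has them; the wrist camera has in their place "hand_eye" (4x4, takes a point from camera to tool coordinates, whose origin is the TCP and whose axes are the flange's). Camera axes: x right, y down, z forward; pixel columns grow to the right and rows downward; lengths in m; the calibration is good to about 2 mm. A picture is of the moment at which its call begins: read the wrist's pose just before it. There is no depth.
- manip.job_done(): hands the job in, once; it reports no verdict.
Trained networks look in the newest picture that a camera, given by its name, has taken for a name from the list of things; names that differ only in an ending like _2 or _b are one class to them, and where a whole thing is asked for, a point or a joint stands for the part that bears it (a point fixed in the world has none). Each returns a list of dicts, best first, with "p" (0 to 1); they miss things now and then, are a little off and sometimes report something else, mostly with a low value. They report only what shows in the picture. A call takes as long as a camera call. They do not tell look-alikes from the thing itself.
- eyes.look_for(name, camera): "box" ([centre column, centre row, width, height] in pixels, round what is visible of it).
- eyes.pinpoint(name, camera): "uv" ([column, row] in pixels: a listed point, or the origin of a listed thing).
The state is a dict: "time": time; "joint_pos": joint angles; "joint_vel": joint speeds; "joint_efforts": joint torques, N m; "tool_pos": TCP position; "tool_rot": TCP orientation; "contact_force": force on the tool from outside, world axes, zero at the start; "ft_torque": the same for the moment, N m; "gripper_width": opening from 0.0 (shut) to 1.0 (fully open).
Only numpy, scipy, OpenCV 4.12 (cv2) and the standard library are available. Lean on these libraries where they do the work, as an engineer would, in place of code of your own. Each camera call takes 0.05 s, during which the arm holds its last target.

## Working session

There is one attempt and no reset: what is moved stays moved. The work goes in short steps, Python scripts to look and compute and a tool call to move; the robot and the scene stay as the last step left them, time stands still between calls to the robot, and variables do not carry over. Pictures are saved under pics/ and viewed, and the job is handed in when it is done.

Besides the shell and the picture viewer there is one more tool, called after "Emit:" by a JSON object that holds its "method" and its "body". step_arm: Moves the arm, as the interface text tells. Its arguments: {"type":"object","properties":{"motion":{"type":"array","items":{"type":"array","items":{"type":"number"}}}},"required":["motion"]}

```bash
mkdir -p pics; ls; cat > h.py <<'E'
import numpy as np,cv2
from plant import monitor,eyes,manip
def grab(n,save=None):
    s=monitor.state();f=eyes.grab_frame(n)
    if save: cv2.imwrite('pics/'+save,cv2.cvtColor(f['pixels'],cv2.COLOR_RGB2BGR))
    return s,f
E
python3 - <<'E'
from h import *
s=monitor.state();print(s)
names=['machine','guard_top','housing_edge','lever','rod','rod_tip','rest','rest_seat','jar','hammer','tin']
for c in ['scene','top']:
    s,f=grab(c,c+'1.png')
    np.savez(c+'.npz',**{k:f[k] for k in('pixels','mtx','rvec','tvec')})
    print(c,f['mtx'].tolist(),f['rvec'],f['tvec'])
    for n in names:
        print(n,[(np.round(d['uv']).tolist(),round(d['p'],2)) for d in eyes.pinpoint(n,c)][:4])
print(monitor.state()['time'])
E
```

```text
pics
{'time': 0.0, 'joint_pos': array([-1.34899706e+00,  5.33996311e-02,  1.61433411e+00, -2.94785840e-06,
        1.47599339e+00, -1.18994198e-01]), 'joint_vel': array([ 2.41618488e-04, -1.71063518e-03,  9.55163027e-04,  5.72882909e-04,
        8.24225250e-05,  2.38201205e-04]), 'joint_efforts': array([-9.83018595e-05, -3.93685305e+01, -3.70175064e+01, -2.67495977e-05,
        7.05239800e-03,  3.13711084e-06]), 'tool_pos': array([ 0.20875837, -0.58842731,  0.23001254]), 'tool_rot': array([-1.06575353e-03,  9.85516984e-01,  1.69573393e-01, -5.62998354e-05]), 'contact_force': array([0.60261222, 0.25900625, 0.21448923]), 'ft_torque': array([ 0.03870082, -0.01230122, -0.03568126]), 'gripper_width': 1.0007480276754463}
scene [[499.0859147808542, 0.0, 322.93678287440576], [0.0, 499.0859147808542, 226.46398798478444], [0.0, 0.0, 1.0]] [ 2.03799086  1.61227559 -0.49991429] [-0.03769193 -0.35283454  1.60911205]
machine [([396.0, 285.0], 0.74)]
guard_top []
housing_edge [([412.0, 308.0], 0.68)]Traceback (most recent call last):
  File "<stdin>", line 9, in <module>
ValueError: it knows: guard_top, hammer, housing_edge, jar, machine, rest, rest_seat, rod, rod_tip, tin
```

```bash
python3 - <<'E'
from h import *
names=['machine','guard_top','housing_edge','rod','rod_tip','rest','rest_seat','jar','hammer','tin']
for c in ['scene','top']:
    s,f=grab(c,c+'2.png')
    np.savez(c+'.npz',**{k:f[k] for k in('pixels','mtx','rvec','tvec')})
    print(c,f['mtx'].tolist(),f['rvec'],f['tvec'])
    for n in names:
        print(n,[(np.round(d['uv']).tolist(),round(d['p'],2)) for d in eyes.pinpoint(n,c)][:4])
print(monitor.state()['time'])
E
```

```text
scene [[499.0859147808542, 0.0, 322.93678287440576], [0.0, 499.0859147808542, 226.46398798478444], [0.0, 0.0, 1.0]] [ 2.03799086  1.61227559 -0.49991429] [-0.03769193 -0.35283454  1.60911205]
machine [([403.0, 231.0], 0.69), ([399.0, 283.0], 0.63)]
guard_top [([402.0, 233.0], 0.88)]
housing_edge [([410.0, 308.0], 0.69), ([222.0, 252.0], 0.36), ([332.0, 207.0], 0.23)]
rod [([141.0, 248.0], 0.75), ([217.0, 226.0], 0.59)]
rod_tip [([133.0, 201.0], 0.94), ([234.0, 297.0], 0.72)]
rest [([234.0, 183.0], 0.75), ([223.0, 253.0], 0.56)]
rest_seat [([223.0, 147.0], 0.92), ([222.0, 228.0], 0.69)]
jar [([476.0, 201.0], 0.94)]
hammer [([330.0, 209.0], 0.86)]
tin [([500.0, 284.0], 0.58)]
top [[474.9726095643225, 0.0, 312.9410798456249], [0.0, 474.9726095643225, 242.68825290577828], [0.0, 0.0, 1.0]] [ 2.11593949 -2.16433026  0.14353338] [-0.06943713  0.515605    1.04257083]
machine [([251.0, 191.0], 0.96)]
guard_top [([232.0, 204.0], 0.96)]
housing_edge [([247.0, 137.0], 0.98)]
rod [([515.0, 286.0], 0.59)]
rod_tip [([528.0, 362.0], 0.78), ([418.0, 204.0], 0.77)]
rest [([409.0, 371.0], 0.82), ([423.0, 268.0], 0.79)]
rest_seat [([433.0, 264.0], 0.77), ([420.0, 381.0], 0.65)]
jar []
hammer [([293.0, 306.0], 0.84)]
tin [([140.0, 171.0], 0.94), ([436.0, 267.0], 0.36)]
1.3
```

View pics/scene1.png

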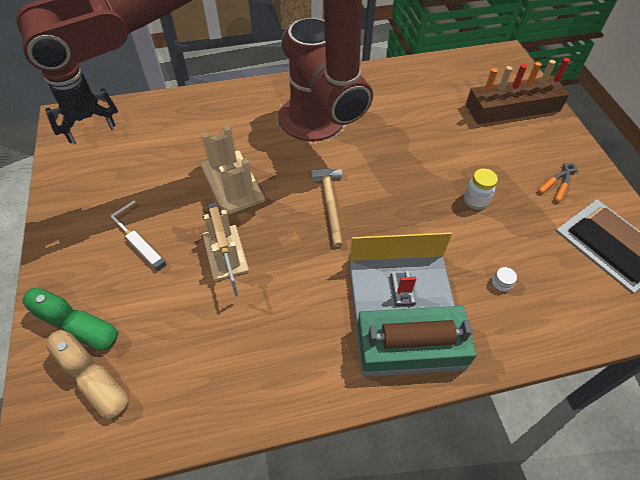

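View pics/top2.png

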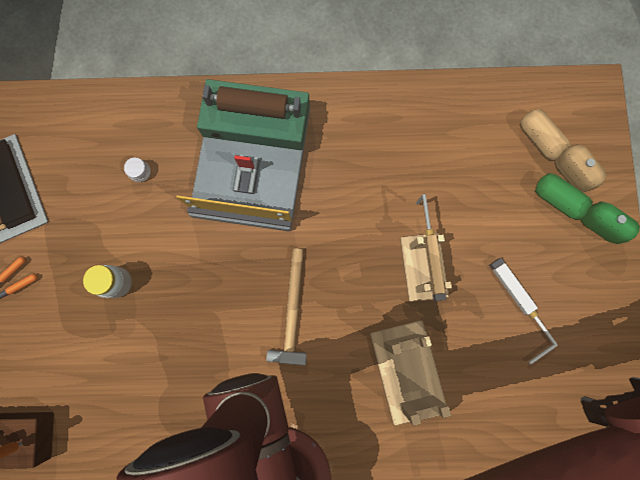

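```bash
python3 - <<'E'
import cv2
t=cv2.imread('pics/top2.png');s=cv2.imread('pics/scene2.png')
cv2.imwrite('pics/a.png',cv2.resize(t[70:240,170:320],None,fx=5,fy=5,interpolation=2)[:, :][:850,:750][:850])
cv2.imwrite('pics/a.png',cv2.resize(t[75:235,165:325],(600,600),interpolation=2))
cv2.imwrite('pics/b.png',cv2.resize(t[180:310,385:475],(415,600),interpolation=2))
cv2.imwrite('pics/c.png',cv2.resize(s[190:310,180:270],(450,600),interpolation=2))
cv2.imwrite('pics/d.png',cv2.resize(s[225:385,335:495],(600,600),interpolation=2))
E
```

```text
(no output)
```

View pics/a.png

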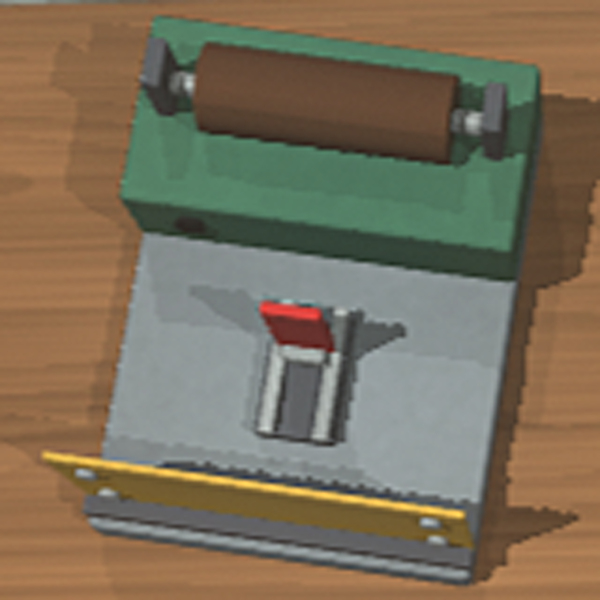

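View pics/b.png

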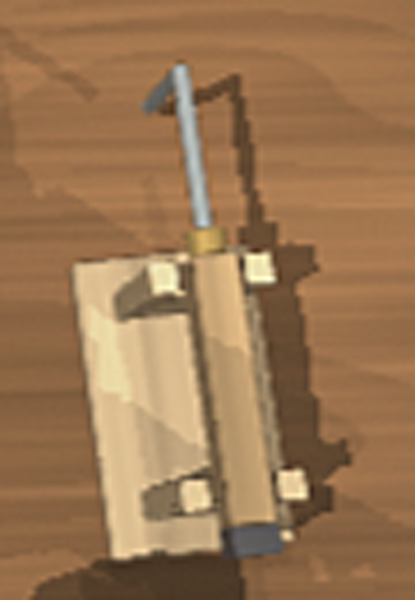

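View pics/c.png

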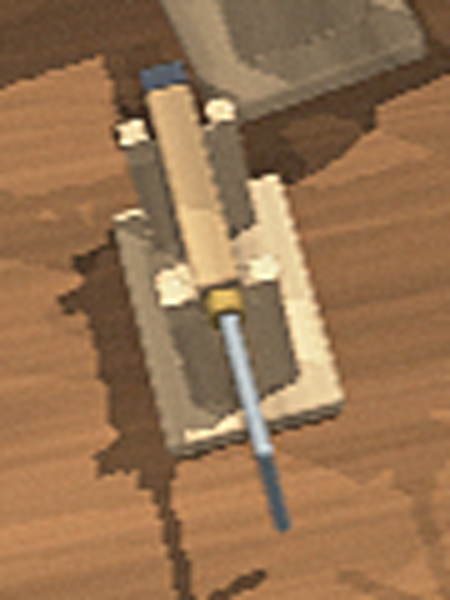

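View pics/d.png

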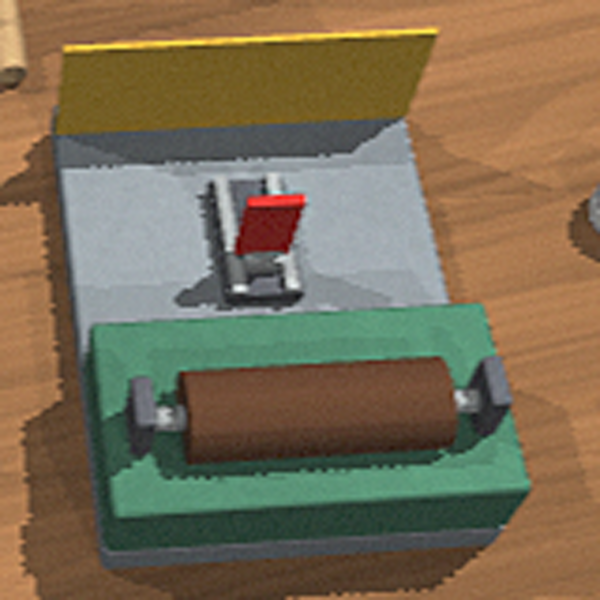

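```bash
cat > fit.py <<'E'
import numpy as np,cv2
from scipy.optimize import least_squares
C={c:dict(np.load(c+'.npz')) for c in('scene','top')}
S={'a':('top',165,75,3.75,3.75),'b':('top',385,180,415/90,600/130),'c':('scene',180,190,5,5),'d':('scene',335,225,3.75,3.75)}
def px(k,u,v):
    c,x,y,sx,sy=S[k]; return c,np.array([x+(u+.5)/sx-.5,y+(v+.5)/sy-.5])
def proj(c,P): return cv2.projectPoints(np.atleast_2d(np.array(P,float)),C[c]['rvec'],C[c]['tvec'],C[c]['mtx'],None)[0][:,0]
def w(p,P): 
    P=np.atleast_2d(np.array(P,float));c,s=np.cos(p[2]),np.sin(p[2])
    return np.c_[p[0]+c*P[:,0]-s*P[:,1],p[1]+s*P[:,0]+c*P[:,1],P[:,2]]
def fit(obs,x0):
    def r(p): return np.concatenate([proj(px(k,u,v)[0],w(p,np.array(P)/1000))[0]-px(k,u,v)[1] for k,u,v,P in obs])
    o=least_squares(r,x0,loss='soft_l1');print(np.round(o.x,4),np.round(np.abs(r(o.x).reshape(-1,2)),1).tolist());return o.x
def ray(k,u,v,z):
    c,uv=px(k,u,v);R=cv2.Rodrigues(C[c]['rvec'])[0];d=R.T@np.linalg.inv(C[c]['mtx'])@[*uv,1];o=-R.T@C[c]['tvec'].ravel()
    return o+d*(z-o[2])/d[2]
if __name__=='__main__':
    m=[('a',44,455,(-60,120,130)),('a',465,515,(-60,-120,130)),('a',125,197,(110,120,90)),('a',512,250,(110,-120,90)),('a',152,17,(230,120,90)),('a',538,67,(230,-120,90)),
     ('d',64,47,(-60,-120,130)),('d',437,30,(-60,120,130)),('d',92,327,(110,-120,90)),('d',488,305,(110,120,90)),('d',112,517,(230,-120,90)),('d',528,490,(230,120,90))]
    M=fit(m,[.7,.1,0]); fit(m[:6],M); fit(m[6:],M)
    for k,u,v in(('a',292,312),('d',276,200)):
        q=ray(k,u,v,.115);c,s=np.cos(M[2]),np.sin(M[2]);d=q[:2]-M[:2];print('lever top',q,'machine',c*d[0]+s*d[1],-s*d[0]+c*d[1])
    ro=[('b',180,68,(150,0,104)),('b',150,108,(150,0,30)),('b',225,528,(-62,11,118)),('b',275,522,(-62,-11,118)),
     ('c',264,455,(150,0,104)),('c',282,528,(150,0,30)),('c',145,92,(-62,-11,118)),('c',188,82,(-62,11,118))]
    R=fit(ro,[.5,-.3,0]); fit(ro[:4],R);fit(ro[4:],R)
    y=25
    re=[('b',163,278,(50,y,108)),('b',260,268,(50,-y,108)),('b',196,495,(-50,y,108)),('b',292,484,(-50,-y,108)),
     ('c',132,131,(-50,-y,108)),('c',220,110,(-50,y,108)),('c',176,285,(50,-y,108)),('c',262,266,(50,y,108))]
    Q=fit(re,R); fit(re[:4],Q);fit(re[4:],Q)
E
python3 fit.py
```

```text
[ 0.646   0.0767 -0.1677] [[0.2, 0.0], [0.4, 0.1], [2.4, 0.2], [0.1, 0.4], [0.1, 1.5], [0.8, 1.0], [0.5, 0.4], [0.0, 0.1], [1.2, 1.3], [1.1, 1.5], [0.2, 0.2], [1.4, 0.4]]
[ 0.6454  0.076  -0.1664] [[0.1, 0.4], [0.0, 0.1], [2.2, 0.4], [0.1, 0.6], [0.0, 1.2], [1.0, 0.9]]
[ 0.6465  0.0775 -0.1694] [[0.0, 0.5], [0.4, 0.3], [0.9, 1.3], [0.8, 1.2], [0.0, 0.3], [1.7, 0.6]]
lever top [0.69201574 0.06683586 0.115     ] machine 0.04705054471401372 -0.0019986651554866376
lever top [0.69358641 0.06874381 0.115     ] machine 0.0482807824179618 0.00014464126593234216
[ 0.4531 -0.3344  0.0804] [[0.1, 0.5], [0.6, 0.3], [0.2, 0.6], [0.0, 0.3], [0.6, 0.3], [0.1, 0.4], [0.0, 0.5], [0.2, 0.6]]
[ 0.4526 -0.3344  0.0752] [[0.2, 0.7], [0.2, 0.1], [0.1, 0.3], [0.1, 0.1]]
[ 0.4539 -0.3345  0.0867] [[0.2, 0.1], [0.3, 0.6], [0.1, 0.2], [0.0, 0.3]]
[ 0.4561 -0.3345  0.0858] [[1.5, 0.2], [0.9, 0.2], [2.0, 0.3], [1.0, 0.1], [1.4, 0.2], [0.9, 0.5], [2.3, 1.6], [1.3, 0.0]]
[ 0.4564 -0.3353  0.0871] [[1.2, 0.1], [1.3, 0.3], [1.6, 0.2], [1.4, 0.1]]
[ 0.4556 -0.3335  0.0887] [[1.1, 0.0], [1.2, 0.8], [1.8, 1.3], [1.7, 0.3]]
```

```bash
python3 - <<'E'
from fit import *
S['t']=('top',0,0,1,1);S['s']=('scene',0,0,1,1)
# tall rest: top corners at top px and scene px -> triangulate
def tri(u1,u2):
    P=[]
    for c in('top','scene'):
        P.append(C[c]['mtx']@np.c_[cv2.Rodrigues(C[c]['rvec'])[0],C[c]['tvec'].ravel()])
    X=cv2.triangulatePoints(P[0],P[1],np.array(u1,float),np.array(u2,float));return (X[:3]/X[3]).ravel()
for p in [(435,413),(400,385),(420,333),(380,360)]: print(p,ray('t',*p,.15),ray('t',*p,.0))
for p in [(208,138),(228,132),(228,160),(245,160)]: print(p,ray('s',*p,.15))
E
python3 -c "
import cv2
t=cv2.imread('pics/top2.png');s=cv2.imread('pics/scene2.png')
import numpy as np
cv2.imwrite('pics/e.png',np.hstack([cv2.resize(t[310:440,360:460],(400,520),interpolation=2),cv2.resize(s[110:220,190:275],(400,520),interpolation=2)]))"
```

```text
(435, 413) [ 0.16048879 -0.30999526  0.15      ] [ 0.12963709 -0.34421586  0.        ]
(400, 385) [ 0.21395578 -0.24529871  0.15      ] [ 0.19149928 -0.26936089  0.        ]
(420, 333) [ 0.31238452 -0.28942098  0.15      ] [ 0.30538295 -0.32041108  0.        ]
(380, 360) [ 0.26208692 -0.20851219  0.15      ] [ 0.24718781 -0.22679828  0.        ]
(208, 138) [ 0.18218043 -0.32438256  0.15      ]
(228, 132) [ 0.17107102 -0.26943697  0.15      ]
(228, 160) [ 0.27373843 -0.2825756   0.15      ]
(245, 160) [ 0.28339915 -0.23982636  0.15      ]
```

View pics/e.png

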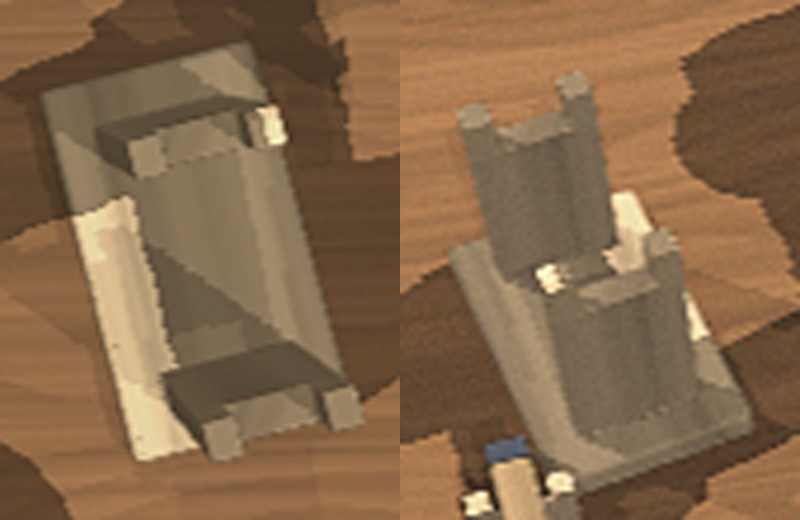

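Emit:
{"method": "step_arm", "body": {"motion": [[0.469,0.506,0.02,0,0,-0.172,0],[0.469,0.506,0.02,0,0,-0.172,0],[0.469,0.506,0.02,0,0,-0.172,0],[0.469,0.506,0.02,0,0,-0.172,0],[0.469,0.506,0.02,0,0,-0.172,0],[0.469,0.506,0.02,0,0,-0.172,0],[0.469,0.506,0.02,0,0,-0.172,0],[0.469,0.506,0.02,0,0,-0.172,0],[0.469,0.506,0.02,0,0,-0.172,0]]}}

```text
time: 2.2
tool_pos: [0.4439, -0.3354, 0.2414]
tool_rot: [0.0, 0.999, 0.043, -0.0]
contact_force: [0.3, -0.3, -0.5]
gripper_width: 1.003
```

```bash
python3 - <<'E'
from h import *
from scipy.spatial.transform import Rotation as Ro
s,f=grab('wrist','w1.png')
print(s['time'],s['tool_pos'],s['tool_rot'],s['contact_force'],s['joint_pos'])
K=f['mtx'];H=f['hand_eye'];q=s['tool_rot'];R=Ro.from_quat([q[1],q[2],q[3],q[0]]).as_matrix()
print('yaw',np.arctan2(R[1,0],R[0,0]),R[:,2])
y=.083;Rz=np.array([[np.cos(y),-np.sin(y)],[np.sin(y),np.cos(y)]])
im=cv2.cvtColor(f['pixels'],cv2.COLOR_RGB2BGR)
for P in [(150,0,0),(62,11,14),(62,-11,14),(-62,11,14),(-62,-11,14),(0,0,14),(-10,0,14)]:
    p=np.array(P)/1000;Wp=np.r_[Rz@p[:2]+[.4531,-.3344],.104+p[2]]
    c=np.linalg.inv(H)@np.r_[R.T@(Wp-s['tool_pos']),1];uv=(K@c[:3]);uv=uv[:2]/uv[2];print(P,uv)
    cv2.circle(im,tuple(int(v) for v in uv),3,(255,0,255),1)
cv2.imwrite('pics/w1b.png',im)
E
```

```text
2.2 [ 0.4439123  -0.33537749  0.24141529] [ 2.56245445e-04  9.99094730e-01  4.25399217e-02 -9.48749267e-05] [ 0.32331973 -0.34399665 -0.46610613] [-7.80532679e-01 -1.17077907e-01  1.76193444e+00 -4.88957201e-04
  1.49648937e+00  7.05194359e-01]
yaw 0.08510547495967478 [-1.67776756e-04 -5.20098892e-04 -9.99999851e-01]
(150, 0, 0) [320.37529903  13.51889376]
(62, 11, 14) [305.8951797  141.36398023]
(62, -11, 14) [334.51723311 141.42038373]
(-62, 11, 14) [307.68604133 286.17265431]
(-62, -11, 14) [332.38027531 286.20207919]
(0, 0, 14) [320.1142588  219.12335165]
(-10, 0, 14) [320.10051971 230.60062999]
```

View pics/w1b.png

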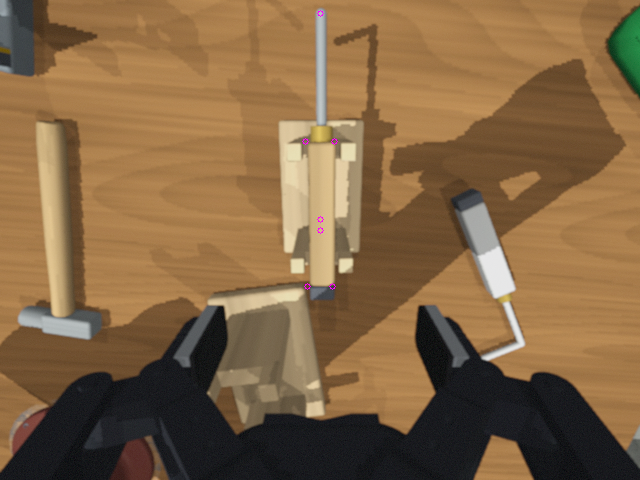

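Emit:
{"method": "step_arm", "body": {"motion": [[0,-0.001,-0.1,0,0,0,0],[0,-0.001,-0.19,0,0,0,0],[0,-0.001,-0.26,0,0,0,0],[0,-0.001,-0.31,0,0,0,0],[0,-0.001,-0.318,0,0,0,0],[0,-0.001,-0.318,0,0,0,0],[0,-0.001,-0.318,0,0,0,255],[0,-0.001,-0.318,0,0,0,255],[0,-0.001,-0.318,0,0,0,255],[0,-0.001,-0.318,0,0,0,255]]}}

```text
time: 3.25
tool_pos: [0.4439, -0.337, 0.0834]
tool_rot: [0.001, 0.999, 0.041, 0.001]
contact_force: [-0.0, 0.0, 0.2]
gripper_width: 0.331
```

Emit:
{"method": "step_arm", "body": {"motion": [[0,0,0,0,0,0,255],[0,0,0,0,0,0,255],[0,0,0,0,0,0,255],[0,0,0,0,0,0,255]]}}

```text
time: 3.65
tool_pos: [0.4439, -0.337, 0.0833]
tool_rot: [0.001, 0.999, 0.041, 0.001]
contact_force: [-0.1, 0.4, 6.5]
gripper_width: 0.247
```

Emit:
{"method": "step_arm", "body": {"motion": [[0,0,0.02,0,0,0,255],[0,0,0.06,0,0,0,255],[0,0,0.14,0,0,0,255],[0,0,0.22,0,0,0,255],[0,0,0.28,0,0,0,255],[0,0,0.28,0,0,0,255],[0,0,0.28,0,0,0,255]]}}

```text
time: 4.35
tool_pos: [0.4432, -0.3363, 0.222]
tool_rot: [-0.0, 0.999, 0.041, -0.0]
contact_force: [0.1, 0.0, -2.6]
gripper_width: 0.252
```

```bash
python3 - <<'E'
from h import *
for c in('scene','top'):
    s,f=grab(c,c+'3.png');print(s['tool_pos'],s['contact_force'],s['ft_torque'],s['gripper_width'])
grab('wrist','w3.png')
a=cv2.imread('pics/scene3.png')[120:280,170:290];b=cv2.imread('pics/w3.png')
cv2.imwrite('pics/f.png',np.hstack([cv2.resize(a,(360,480),interpolation=2),b[:, 110:530]]))
E
```

```text
[ 0.4432136  -0.3363246   0.22200592] [ 0.13306135  0.00946549 -2.55286498] [-0.00187186 -0.02798    -0.03408324] 0.2517582370078725
[ 0.44260884 -0.33576447  0.22032076] [-0.46649618  0.34469514 -2.84430748] [0.00061975 0.01907412 0.01220536] 0.2490481977063399
```

View pics/f.png

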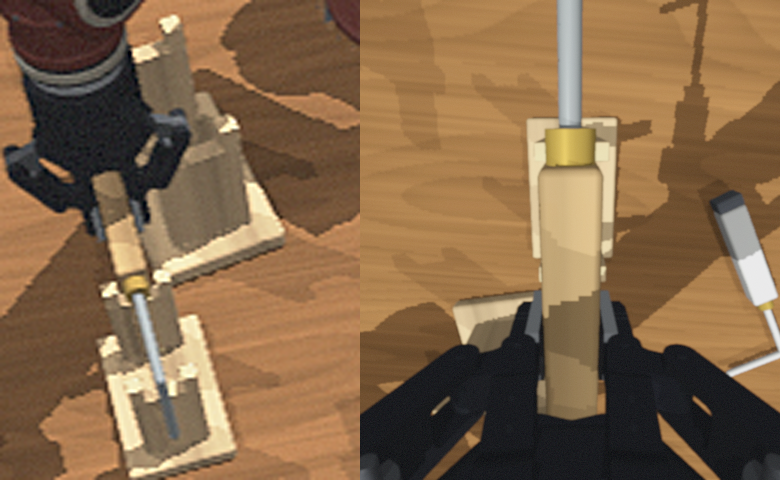

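```bash
python3 - <<'E'
from fit import *
t=np.array([.4432,-.3363,.222]);y=.082;d=np.array([np.cos(y),np.sin(y),0])
B=t+.1595*d+[0,0,.0207];T=B-[0,0,.074]
for c in('scene','top'):
    p=proj(c,[B,T]);print(c,p.tolist())
    im=cv2.imread(f'pics/{c}3.png')
    for q in p: cv2.circle(im,tuple(int(round(v*16)) for v in q),24,(255,0,255),1,shift=4)
    u,v=p.mean(0).astype(int);cv2.imwrite(f'pics/g{c}.png',cv2.resize(im[v-40:v+40,u-40:u+40],(400,400),interpolation=2))
cv2.imwrite('pics/g.png',np.hstack([cv2.imread('pics/gscene.png'),cv2.imread('pics/gtop.png')]))
E
```

```text
scene [[222.41239441538406, 246.7858499932678], [227.43857423641066, 265.4921514839273]]
top [[440.11219348703503, 176.91918864271076], [430.9055307367715, 187.24740712746723]]
```

View pics/g.png

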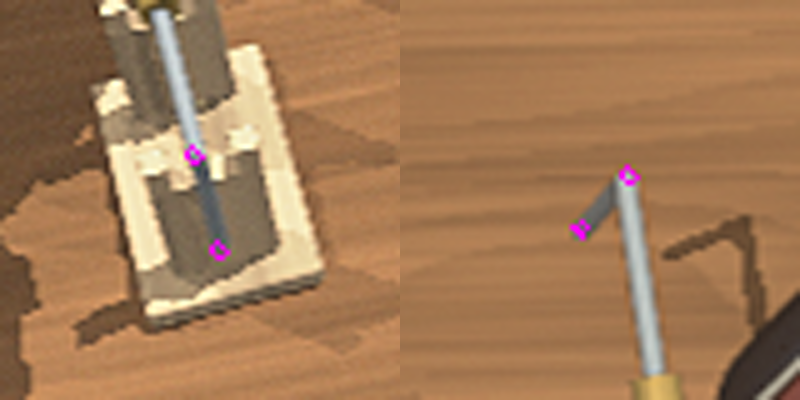

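Emit:
{"method": "step_arm", "body": {"motion": [[0.023,0.08,0.02,0,0,-0.016,255],[0.05,0.17,0.02,0,0,-0.033,255],[0.073,0.265,0.02,0,0,-0.05,255],[0.095,0.36,0.02,0,0,-0.07,255],[0.12,0.455,0.02,0,0,-0.09,255],[0.145,0.55,0.02,0,0,-0.107,255],[0.17,0.645,0.02,0,0,-0.125,255],[0.196,0.735,0.02,0,0,-0.143,255],[0.217,0.81,0.02,0,0,-0.157,255],[0.23,0.855,0.02,0,0,-0.167,255]]}}

```text
time: 5.5
tool_pos: [0.5575, 0.0938, 0.2298]
tool_rot: [-0.0, 0.997, -0.083, -0.002]
contact_force: [-0.3, -0.2, -0.8]
gripper_width: 0.252
```

```bash
cat > chk.py <<'E'
import sys
from h import *
import fit
from fit import proj,C
from scipy.spatial.transform import Rotation as Ro
def chk(tag):
    out=[]
    for c in('scene','top'):
        s,f=grab(c)
        q=s['tool_rot'];R=Ro.from_quat([q[1],q[2],q[3],q[0]]).as_matrix()
        t=s['tool_pos'];B=t+R@[.1595,0,-.0207];T=t+R@[.1595,0,.0533]
        M=np.array([.646,.0767]);a=-.1677;Rm=np.array([[np.cos(a),np.sin(a)],[-np.sin(a),np.cos(a)]])
        print(c,round(s['time'],2),'bend m',(Rm@(B[:2]-M)).round(4),'tip m',(Rm@(T[:2]-M)).round(4),'tipz',T[2].round(4),'F',s['contact_force'].round(2),'Fm',(Rm@s['contact_force'][:2]).round(2),'yaw',np.arctan2(R[1,0],R[0,0]).round(4),'tcp',t.round(4))
        im=cv2.cvtColor(f['pixels'],cv2.COLOR_RGB2BGR)
        x,y=(335,215) if c=='scene' else (165,70)
        im2=cv2.resize(im[y:y+150,x:x+150],(600,600),interpolation=2)
        cv2.imwrite(f'pics/{tag}_{c}.png',im2)
        print(proj(c,[B,T]).round(1).tolist())
        out.append(im2)
    cv2.imwrite(f'pics/{tag}.png',cv2.resize(np.hstack(out),(800,400),interpolation=cv2.INTER_AREA))
chk(sys.argv[1])
E
python3 chk.py h1
```

```text
scene 5.5 bend m [0.0695 0.0024] tip m [0.0692 0.0024] tipz 0.1758 F [-0.31 -0.24 -0.78] Fm [-0.27 -0.29] yaw -0.1657 tcp [0.5575 0.0938 0.2298]
[[421.4, 253.9], [415.3, 272.3]]
top 5.55 bend m [0.0696 0.0047] tip m [0.0693 0.0049] tipz 0.1758 F [-0.8   1.21 -1.27] Fm [-1.    1.06] yaw -0.1646 tcp [0.558  0.0959 0.2297]
[[229.6, 123.1], [236.2, 137.5]]
```

View pics/h1.png

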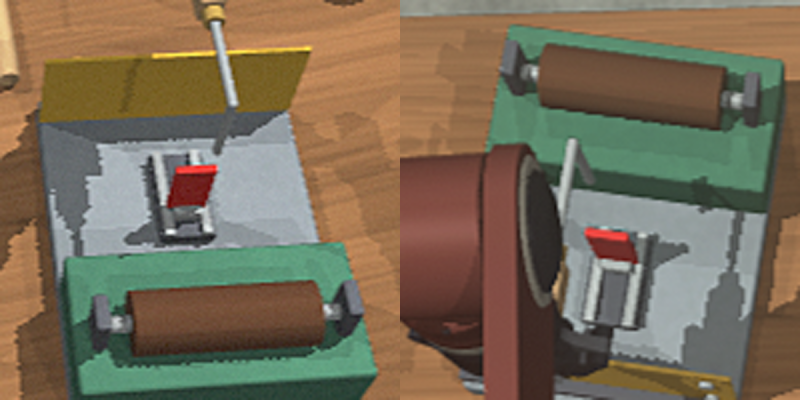

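Emit:
{"method": "step_arm", "body": {"motion": [[0,0,0,0,0,0,255],[0,0,0,0,0,0,255],[0,0,0,0,0,0,255]]}}

```text
time: 5.9
tool_pos: [0.5581, 0.0899, 0.2318]
tool_rot: [0.0, 0.996, -0.085, -0.0]
contact_force: [0.6, 0.3, -2.4]
gripper_width: 0.252
```

```bash
python3 chk.py h2
```

```text
scene 5.9 bend m [ 0.0706 -0.0019] tip m [ 0.0706 -0.002 ] tipz 0.1783 F [ 0.61  0.26 -2.41] Fm [0.56 0.36] yaw -0.1693 tcp [0.5581 0.0899 0.2318]
[[419.6, 253.8], [413.6, 272.4]]
top 5.95 bend m [ 0.0707 -0.0019] tip m [ 0.0707 -0.0019] tipz 0.1786 F [-0.33  0.4  -2.49] Fm [-0.39  0.34] yaw -0.1693 tcp [0.5582 0.0899 0.232 ]
[[232.8, 122.4], [239.4, 136.7]]
```

View pics/h2_scene.png

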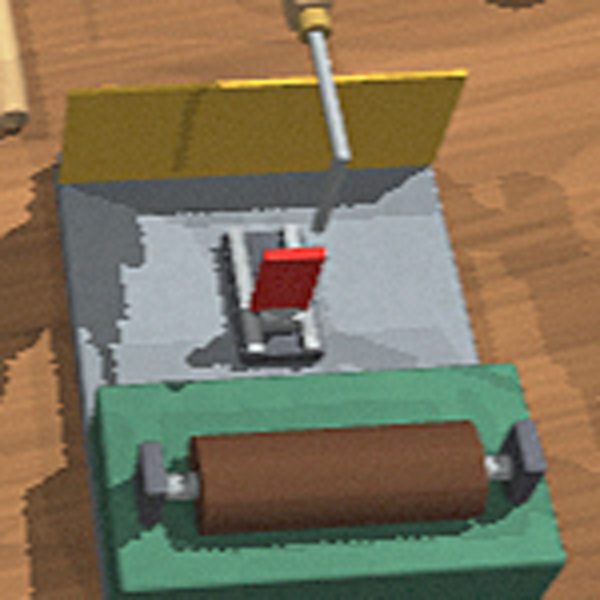

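Emit:
{"method": "step_arm", "body": {"motion": [[0,0.002,-0.05,0,0,0,255],[0,0.002,-0.11,0,0,0,255],[0,0.002,-0.165,0,0,0,255],[0,0.002,-0.19,0,0,0,255],[0,0.002,-0.197,0,0,0,255],[0,0.002,-0.197,0,0,0,255],[0,0.002,-0.197,0,0,0,255]]}}

```text
time: 6.7
tool_pos: [0.5596, 0.0919, 0.1358]
tool_rot: [-0.0, 0.996, -0.084, 0.002]
contact_force: [0.7, -0.2, -1.1]
gripper_width: 0.249
```

```bash
python3 chk.py h3
```

```text
scene 6.7 bend m [0.0718 0.0005] tip m [0.072  0.0006] tipz 0.083 F [ 0.68 -0.23 -1.1 ] Fm [ 0.71 -0.12] yaw -0.1679 tcp [0.5596 0.0919 0.1358]
[[413.2, 277.8], [408.0, 293.9]]
top 6.75 bend m [0.0718 0.0006] tip m [0.072  0.0007] tipz 0.0831 F [-0.5   0.59 -1.76] Fm [-0.59  0.5 ] yaw -0.1678 tcp [0.5597 0.092  0.1359]
[[240.0, 139.9], [245.5, 151.6]]
```

View pics/h3_scene.png

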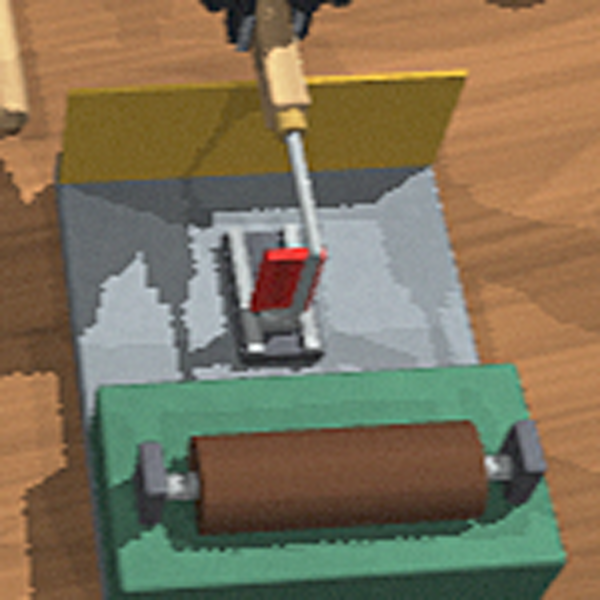

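Emit:
{"method": "step_arm", "body": {"motion": [[-0.013,-0.004,-0.004,0,0,0,255],[-0.025,-0.002,-0.004,0,0,0,255],[-0.036,0.0,-0.004,0,0,0,255],[-0.048,0.002,-0.004,0,0,0,255],[-0.06,0.004,-0.004,0,0,0,255],[-0.072,0.006,-0.004,0,0,0,255],[-0.084,0.008,-0.004,0,0,0,255],[-0.092,0.0095,-0.004,0,0,0,255],[-0.092,0.0095,-0.004,0,0,0,255]]}}

```text
time: 7.7
tool_pos: [0.5116, 0.0969, 0.1319]
tool_rot: [-0.0, 0.996, -0.084, -0.001]
contact_force: [0.1, -0.0, -1.3]
gripper_width: 0.253
```

```bash
python3 chk.py h4
```

```text
scene 7.7 bend m [ 0.0236 -0.0024] tip m [ 0.0236 -0.0024] tipz 0.0784 F [ 0.12 -0.01 -1.34] Fm [0.12 0.01] yaw -0.1674 tcp [0.5116 0.0969 0.1319]
[[407.9, 260.1], [403.0, 276.6]]
top 7.75 bend m [ 0.0237 -0.0023] tip m [ 0.0236 -0.0023] tipz 0.0783 F [ 0.36 -0.09 -1.72] Fm [ 0.37 -0.03] yaw -0.1674 tcp [0.5116 0.097  0.1318]
[[237.9, 162.8], [243.5, 173.1]]
```

View pics/h4.png

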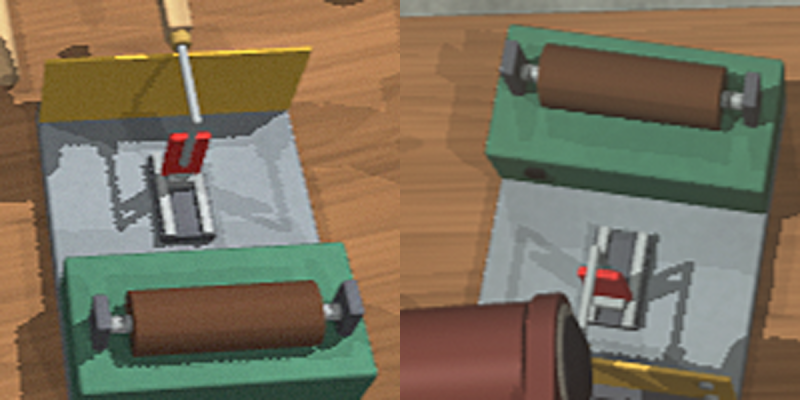

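Emit:
{"method": "step_arm", "body": {"motion": [[-0.004,0.0007,0,0,0,0,255],[-0.008,0.0014,0,0,0,0,255],[-0.01,0.0017,0,0,0,0,255],[-0.01,0.0017,0,0,0,0,255]]}}

```text
time: 8.2
tool_pos: [0.5074, 0.0976, 0.1317]
tool_rot: [-0.0, 0.996, -0.084, 0.0]
contact_force: [3.3, 0.4, -3.3]
gripper_width: 0.246
```

Emit:
{"method": "step_arm", "body": {"motion": [[-0.002,0.0003,0,0,0,0,255],[-0.002,0.0003,0,0,0,0,255]]}}

```text
time: 8.4
tool_pos: [0.5072, 0.0976, 0.1322]
tool_rot: [0.0, 0.996, -0.084, 0.001]
contact_force: [4.7, -2.0, -2.6]
gripper_width: 0.249
```

Emit:
{"method": "step_arm", "body": {"motion": [[-0.002,0.0003,0,0,0,0,255],[-0.002,0.0003,0,0,0,0,255]]}}

```text
time: 8.6
tool_pos: [0.5072, 0.0975, 0.1323]
tool_rot: [0.0, 0.996, -0.084, 0.003]
contact_force: [9.9, -1.2, -7.0]
gripper_width: 0.248
```

Emit:
{"method": "step_arm", "body": {"motion": [[0,0,0,0,0,0,255]]}}

```text
time: 8.7
tool_pos: [0.5072, 0.0975, 0.1323]
tool_rot: [0.0, 0.996, -0.084, 0.002]
contact_force: [9.4, -0.8, -6.3]
gripper_width: 0.247
```

```bash
python3 chk.py h5; python3 -c "
from h import *
print(monitor.state())"
```

```text
scene 8.7 bend m [ 0.019  -0.0027] tip m [ 0.0194 -0.0027] tipz 0.0798 F [ 9.43 -0.83 -6.25] Fm [9.44 0.75] yaw -0.1679 tcp [0.5072 0.0975 0.1323]
[[407.5, 258.1], [402.7, 274.8]]
top 8.75 bend m [ 0.0191 -0.0027] tip m [ 0.0194 -0.0027] tipz 0.0797 F [ 9.13 -1.84 -6.16] Fm [ 9.31 -0.29] yaw -0.168 tcp [0.5072 0.0975 0.1323]
[[237.6, 164.7], [243.3, 174.7]]
{'time': 8.8, 'joint_pos': array([ 4.61385074e-02, -1.29628348e-01,  1.95996700e+00, -7.20349766e-04,
        1.30642893e+00,  1.78509842e+00]), 'joint_vel': array([ 0.00037373,  0.00125571,  0.0010155 , -0.00220209,  0.00161566,
       -0.00109534]), 'joint_efforts': array([  1.49119098, -31.8759799 , -33.92427921,   0.37102232,
         2.21398853,   0.05204741]), 'tool_pos': array([0.50718517, 0.09750188, 0.1323074 ]), 'tool_rot': array([ 3.16688395e-05,  9.96472077e-01, -8.38895589e-02,  2.43727933e-03]), 'contact_force': array([ 9.06889631, -1.0298286 , -5.97667514]), 'ft_torque': array([-0.13947847, -1.22410054,  0.05490723]), 'gripper_width': 0.2494113900800778}
```

View pics/h5.png

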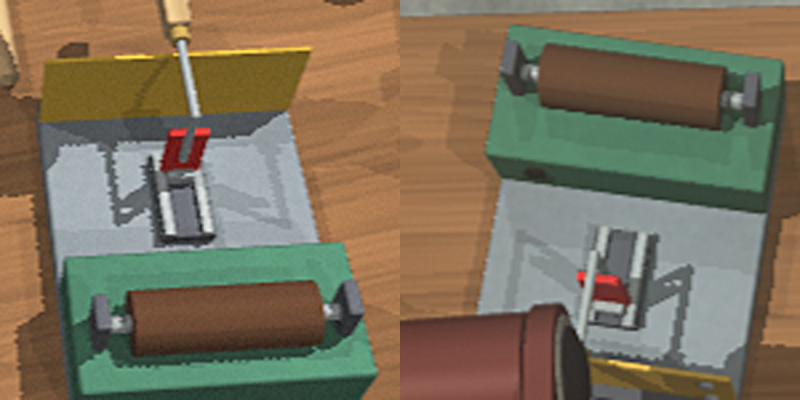

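```bash
python3 - <<'E'
from fit import *
S['t']=('top',0,0,1,1);S['s']=('scene',0,0,1,1)
for k,p in (('t',(239.2,173.1)),('s',(405.9,264.1))):
    q=ray(k,*p,.115);d=q[:2]-[.646,.0767];a=-.1677;print(np.cos(a)*d[0]+np.sin(a)*d[1],-np.sin(a)*d[0]+np.cos(a)*d[1])
a=cv2.imread('pics/h5_top.png')[300:520,230:450];b=cv2.imread('pics/h5_scene.png')[150:370,180:400]
cv2.imwrite('pics/i.png',cv2.resize(np.hstack([b,a]),(800,400),interpolation=2))
E
```

```text
0.012277642145950951 -0.0006862240065403729
0.011411575915658431 0.000916077450791485
```

View pics/i.png

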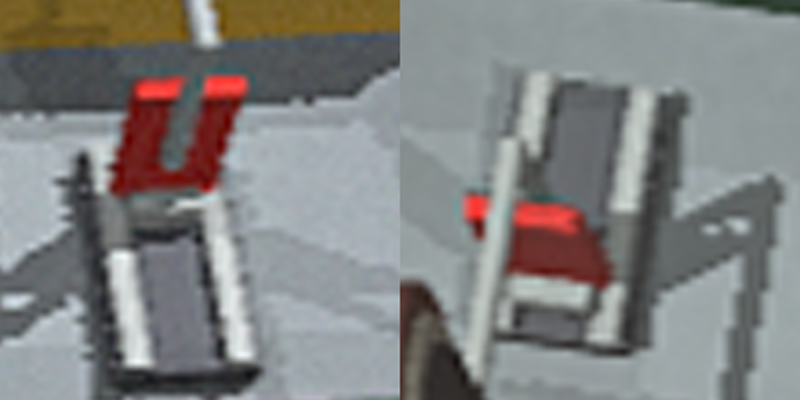

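Emit:
{"method": "step_arm", "body": {"motion": [[-0.0007,0.0001,0,0,0,0,255],[-0.0007,0.0001,0,0,0,0,255]]}}

```text
time: 9.0
tool_pos: [0.5071, 0.0975, 0.1323]
tool_rot: [0.0, 0.996, -0.084, 0.003]
contact_force: [10.6, -1.6, -6.8]
gripper_width: 0.249
```

Emit:
{"method": "step_arm", "body": {"motion": [[0,0,0,0,0,0,255]]}}

```text
time: 9.1
tool_pos: [0.5072, 0.0975, 0.1323]
tool_rot: [0.0, 0.996, -0.084, 0.003]
contact_force: [11.4, -2.3, -7.9]
gripper_width: 0.252
```

Emit:
{"method": "step_arm", "body": {"motion": [[0,0,0,0,0,0,255]]}}

```text
time: 9.2
tool_pos: [0.5072, 0.0975, 0.1323]
tool_rot: [0.0, 0.996, -0.084, 0.003]
contact_force: [11.8, -0.5, -6.9]
gripper_width: 0.251
```

Emit:
{"method": "step_arm", "body": {"motion": [[0,0,0,0,0,0,255],[0,0,0,0,0,0,255],[0,0,0,0,0,0,255]]}}

```text
time: 9.5
tool_pos: [0.5071, 0.0975, 0.1323]
tool_rot: [0.0, 0.996, -0.084, 0.003]
contact_force: [12.1, -1.4, -7.1]
gripper_width: 0.248
```

Emit:
{"method": "step_arm", "body": {"motion": [[0,0,0,0,0,0,255],[0,0,0,0,0,0,255],[0,0,0,0,0,0,255],[0,0,0,0,0,0,255]]}}

```text
time: 9.9
tool_pos: [0.5071, 0.0975, 0.1323]
tool_rot: [0.0, 0.996, -0.084, 0.003]
contact_force: [11.2, -1.3, -6.1]
gripper_width: 0.251
```

Emit:
{"method": "step_arm", "body": {"motion": [[0,0,0,0,0,0,255],[0,0,0,0,0,0,255],[0,0,0,0,0,0,255],[0,0,0,0,0,0,255],[0,0,0,0,0,0,255]]}}

```text
time: 10.4
tool_pos: [0.5072, 0.0975, 0.1323]
tool_rot: [0.0, 0.996, -0.084, 0.003]
contact_force: [11.4, -1.5, -7.5]
gripper_width: 0.246
```

```bash
python3 chk.py h6;python3 chk.py h7
```

```text
scene 10.4 bend m [ 0.019  -0.0027] tip m [ 0.0194 -0.0027] tipz 0.0799 F [11.39 -1.55 -7.49] Fm [11.49  0.38] yaw -0.168 tcp [0.5072 0.0975 0.1323]
[[407.5, 258.1], [402.7, 274.8]]
top 10.45 bend m [ 0.019  -0.0027] tip m [ 0.0194 -0.0027] tipz 0.0799 F [10.68 -1.2  -7.09] Fm [10.73  0.6 ] yaw -0.168 tcp [0.5072 0.0975 0.1323]
[[237.6, 164.7], [243.2, 174.7]]
scene 10.5 bend m [ 0.019  -0.0027] tip m [ 0.0194 -0.0027] tipz 0.0799 F [11.44 -1.04 -7.58] Fm [11.46  0.88] yaw -0.168 tcp [0.5071 0.0975 0.1323]
[[407.5, 258.0], [402.7, 274.8]]
top 10.55 bend m [ 0.019  -0.0027] tip m [ 0.0194 -0.0027] tipz 0.0799 F [10.43 -1.27 -7.3 ] Fm [10.49  0.49] yaw -0.168 tcp [0.5072 0.0975 0.1323]
[[237.6, 164.7], [243.3, 174.7]]
```

```bash
python3 - <<'E'
from fit import *
a=-.1677
def m(q):
    d=q[:2]-[.646,.0767];return np.round([np.cos(a)*d[0]+np.sin(a)*d[1],-np.sin(a)*d[0]+np.cos(a)*d[1]],4)
for z in(.045,.06):
    for k,p in (('a',(312,306)),('a',(302,441)),('d',(228,182)),('d',(262,300))): print(z,k,p,m(ray(k,*p,z)))
E
```

```text
0.045 a (312, 306) [0.074  0.0013]
0.045 a (302, 441) [-0.0115 -0.0068]
0.045 d (228, 182) [-0.006  -0.0114]
0.045 d (262, 300) [ 0.08   -0.0032]
0.06 a (312, 306) [ 0.0694 -0.0017]
0.06 a (302, 441) [-0.015  -0.0097]
0.06 d (228, 182) [ 0.0026 -0.0148]
0.06 d (262, 300) [ 0.0873 -0.0067]
```

Emit:
{"method": "step_arm", "body": {"motion": [[0.008,-0.0013,0,0,0,0,255],[0.02,-0.0033,0,0,0,0,255],[0.024,-0.004,0,0,0,0,255],[0.024,-0.004,0.03,0,0,0,255],[0.024,-0.004,0.09,0,0,0,255],[0.024,-0.004,0.15,0,0,0,255],[0.024,-0.004,0.19,0,0,0,255],[0.024,-0.004,0.2,0,0,0,255],[0.024,-0.004,0.2,0,0,0,255],[0.024,-0.004,0.2,0,0,0,255]]}}

```text
time: 11.6
tool_pos: [0.5163, 0.0959, 0.2306]
tool_rot: [0.0, 0.996, -0.084, -0.001]
contact_force: [-1.2, -0.5, -2.2]
gripper_width: 0.25
```

```bash
python3 chk.py h8
```

```text
scene 11.6 bend m [ 0.0285 -0.0027] tip m [ 0.0283 -0.0028] tipz 0.1769 F [-1.18 -0.47 -2.23] Fm [-1.09 -0.66] yaw -0.1677 tcp [0.5163 0.0959 0.2306]
[[415.4, 237.1], [409.8, 256.1]]
top 11.65 bend m [ 0.0283 -0.0028] tip m [ 0.028  -0.0028] tipz 0.1763 F [-0.43  0.75 -1.74] Fm [-0.55  0.67] yaw -0.1677 tcp [0.5161 0.0959 0.23  ]
[[229.7, 144.3], [236.5, 157.1]]
```

View pics/h8.png

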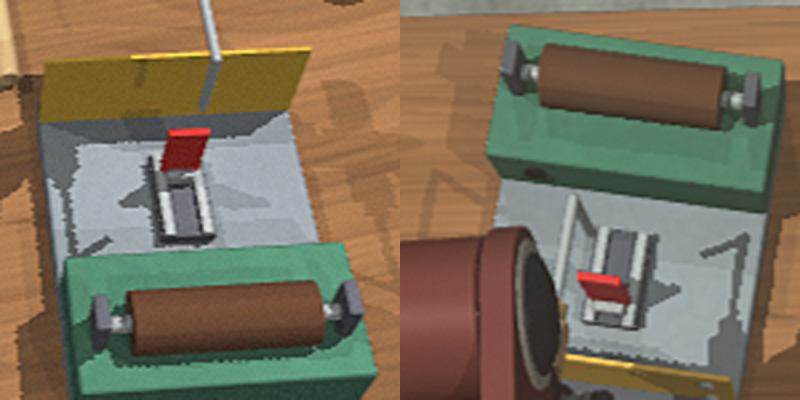

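Emit:
{"method": "step_arm", "body": {"motion": [[-0.007,-0.04,0,0,0,0.01,255],[-0.02,-0.12,0,0,0,0.024,255],[-0.035,-0.21,0,0,0,0.04,255],[-0.052,-0.305,0,0,0,0.06,255],[-0.068,-0.4,0,0,0,0.078,255],[-0.084,-0.495,0,0,0,0.096,255],[-0.1,-0.59,0,0,0,0.114,255],[-0.116,-0.685,0,0,0,0.132,255],[-0.13,-0.77,0,0,0,0.15,255],[-0.146,-0.84,0,0,0,0.163,255]]}}

```text
time: 12.7
tool_pos: [0.4428, -0.326, 0.2303]
tool_rot: [-0.001, 0.999, 0.038, -0.001]
contact_force: [0.8, -0.4, -1.0]
gripper_width: 0.252
```

Emit:
{"method": "step_arm", "body": {"motion": [[0,-0.024,0,0,0,0.0035,255],[0,-0.024,0,0,0,0.0035,255],[0,-0.024,0,0,0,0.0035,255],[0,-0.024,0,0,0,0.0035,255],[0,-0.024,0,0,0,0.0035,255]]}}

```text
time: 13.2
tool_pos: [0.4445, -0.3348, 0.2317]
tool_rot: [-0.0, 0.999, 0.042, 0.0]
contact_force: [-0.6, -0.4, -1.9]
gripper_width: 0.25
```

```bash
cat > chk2.py <<'E'
import sys
from h import *
from fit import proj
from scipy.spatial.transform import Rotation as Ro
tag=sys.argv[1];out=[]
for c in('scene','top'):
    s,f=grab(c)
    q=s['tool_rot'];R=Ro.from_quat([q[1],q[2],q[3],q[0]]).as_matrix();t=s['tool_pos']
    B=t+R@[.1595,0,-.0207];T=t+R@[.1595,0,.0533]
    print(c,round(s['time'],2),t.round(4),'yaw',np.arctan2(R[1,0],R[0,0]).round(4),s['contact_force'].round(2),s['gripper_width'],'z',R[:,2].round(4))
    im=cv2.cvtColor(f['pixels'],cv2.COLOR_RGB2BGR);cv2.imwrite(f'pics/{tag}_{c}_full.png',im)
    for p in proj(c,[B,T]): cv2.circle(im,tuple(int(round(v*16)) for v in p),24,(255,0,255),1,shift=4)
    x,y=(170,170) if c=='scene' else (375,165)
    out.append(cv2.resize(im[y:y+140,x:x+120],(400,467),interpolation=2))
cv2.imwrite(f'pics/{tag}.png',np.hstack(out))
E
python3 chk2.py k1
```

```text
scene 13.2 [ 0.4445 -0.3348  0.2317] yaw 0.0839 [-0.62 -0.35 -1.91] 0.2501555589573041 z [ 0.e+00  3.e-04 -1.e+00]
top 13.25 [ 0.4445 -0.335   0.2319] yaw 0.0838 [ 0.14  0.92 -1.25] 0.24830657021598404 z [ 1.e-04  0.e+00 -1.e+00]
```

View pics/k1.png

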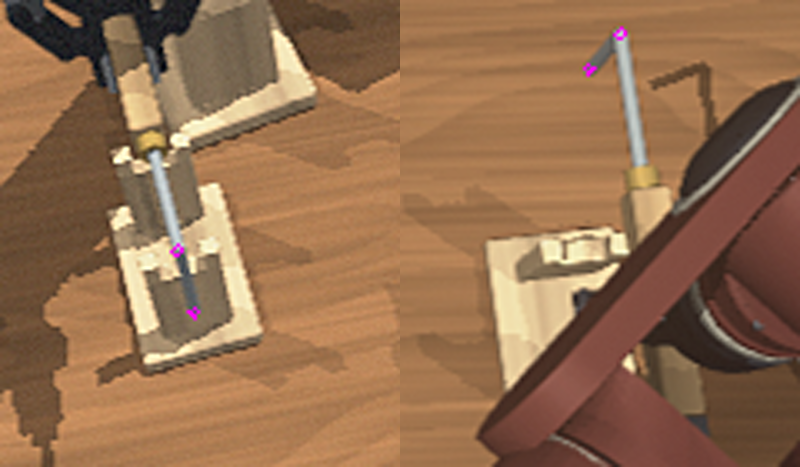

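Emit:
{"method": "step_arm", "body": {"motion": [[0.002,-0.0005,-0.05,0,0,0,255],[0.003,-0.0005,-0.12,0,0,0,255],[0.003,-0.0005,-0.18,0,0,0,255],[0.003,-0.0005,-0.22,0,0,0,255],[0.003,-0.0005,-0.25,0,0,0,255],[0.003,-0.0005,-0.27,0,0,0,255],[0.003,-0.0005,-0.285,0,0,0,255],[0.003,-0.0005,-0.29,0,0,0,255],[0.003,-0.0005,-0.29,0,0,0,255],[0.003,-0.0005,-0.29,0,0,0,255]]}}

```text
time: 14.3
tool_pos: [0.4461, -0.3369, 0.0878]
tool_rot: [0.001, 0.999, 0.041, 0.001]
contact_force: [-0.2, -0.7, -2.6]
gripper_width: 0.251
```

```bash
python3 chk2.py k2
```

```text
scene 14.3 [ 0.4461 -0.3369  0.0878] yaw 0.082 [-0.21 -0.67 -2.58] 0.25053246222111497 z [ 0.0013 -0.0012 -1.    ]
top 14.35 [ 0.4461 -0.3369  0.0879] yaw 0.0821 [ 0.4   0.73 -2.52] 0.2492380265363601 z [ 0.0013 -0.0013 -1.    ]
```

View pics/k2.png

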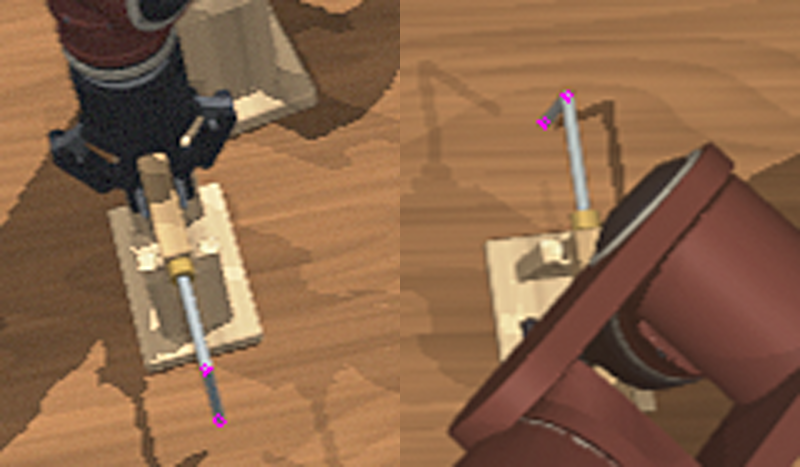

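Emit:
{"method": "step_arm", "body": {"motion": [[0,0,-0.003,0,0,0,255],[0,0,-0.006,0,0,0,255],[0,0,-0.008,0,0,0,255],[0,0,-0.008,0,0,0,255]]}}

```text
time: 14.8
tool_pos: [0.4456, -0.3364, 0.0833]
tool_rot: [0.0, 0.999, 0.041, 0.0]
contact_force: [-1.4, 0.7, 3.0]
gripper_width: 0.253
```

Emit:
{"method": "step_arm", "body": {"motion": [[0,0,-0.001,0,0,0,255],[0,0,-0.001,0,0,0,255]]}}

```text
time: 15.0
tool_pos: [0.4457, -0.3364, 0.0833]
tool_rot: [0.0, 0.999, 0.041, -0.0]
contact_force: [-3.0, 3.5, 6.0]
gripper_width: 0.254
```

Emit:
{"method": "step_arm", "body": {"motion": [[0,0,0.001,0,0,0,200],[0,0,0.001,0,0,0,120],[0,0,0.001,0,0,0,0],[0,0,0.001,0,0,0,0],[0,0,0.001,0,0,0,0],[0,0,0.001,0,0,0,0],[0,0,0.001,0,0,0,0],[0,0,0.001,0,0,0,0]]}}

```text
time: 15.8
tool_pos: [0.4455, -0.3364, 0.0828]
tool_rot: [0.0, 0.999, 0.041, 0.0]
contact_force: [-0.3, 0.5, -0.2]
gripper_width: 0.996
```

```bash
python3 chk2.py k3
```

```text
scene 15.8 [ 0.4455 -0.3364  0.0828] yaw 0.0821 [-0.32  0.53 -0.22] 0.9958439116423052 z [ 0.e+00 -1.e-04 -1.e+00]
top 15.85 [ 0.4456 -0.3363  0.0828] yaw 0.082 [-0.96  0.07  0.52] 0.9993372584767451 z [ 0.  0. -1.]
```

View pics/k3.png

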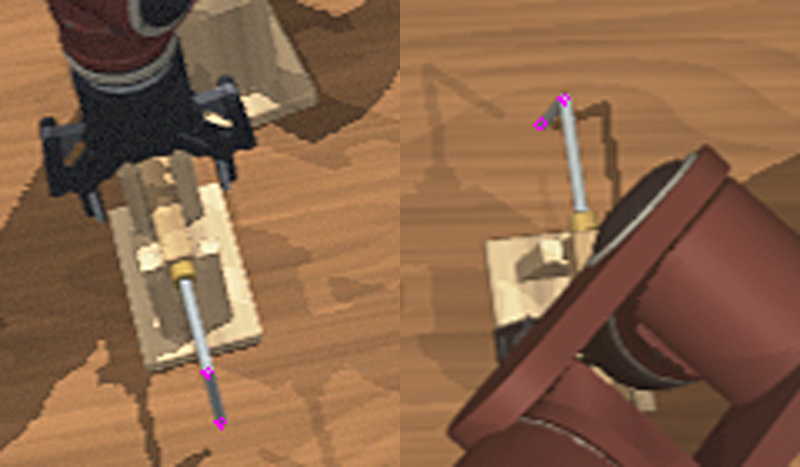

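Released and seated. Retreat straight up, then aside.

Emit:
{"method": "step_arm", "body": {"motion": [[0,0,0.02,0,0,0,0],[0,0,0.06,0,0,0,0],[0,0,0.12,0,0,0,0],[0,0,0.2,0,0,0,0],[0,0,0.28,0,0,0,0],[0,0,0.32,0,0,0,0],[-0.08,-0.1,0.32,0,0,0,0],[-0.16,-0.18,0.32,0,0,0,0],[-0.24,-0.26,0.32,0,0,0,0],[-0.28,-0.3,0.32,0,0,0,0]]}}

```text
time: 16.9
tool_pos: [0.3081, -0.4837, 0.244]
tool_rot: [0.001, 0.999, 0.041, 0.0]
contact_force: [0.8, -1.1, 0.8]
gripper_width: 1.002
```

Emit:
{"method": "step_arm", "body": {"motion": [[-0.06,-0.06,0,0,0,0,0],[-0.1,-0.1,0,0,0,0,0],[-0.1,-0.1,0,0,0,0,0],[-0.1,-0.1,0,0,0,0,0],[-0.1,-0.1,0,0,0,0,0]]}}

```text
time: 17.4
tool_pos: [0.26, -0.532, 0.2432]
tool_rot: [0.0, 0.999, 0.041, 0.0]
contact_force: [0.5, 0.6, 0.5]
gripper_width: 1.002
```

```bash
python3 chk2.py k4; python3 -c "
import cv2,numpy as np
a=cv2.imread('pics/k4_scene_full.png');b=cv2.imread('pics/k4_top_full.png')
cv2.imwrite('pics/k4f.png',np.hstack([cv2.resize(a,(400,300),interpolation=3),cv2.resize(b,(400,300),interpolation=3)]))
t=b;s=a
cv2.imwrite('pics/b2.png',cv2.resize(t[180:310,385:475],(415,600),interpolation=2))
cv2.imwrite('pics/c2.png',cv2.resize(s[190:310,180:270],(450,600),interpolation=2)[:, :])
t0=cv2.imread('pics/top2.png');print([cv2.absdiff(t0,t)[y0:y1,x0:x1].max() for y0,y1,x0,x1 in((260,305,80,120),(150,190,120,155),(245,370,260,310))])
B=cv2.imread('pics/b2.png');Cc=cv2.imread('pics/c2.png');cv2.imwrite('pics/bc2.png',np.hstack([B,Cc[:,:380]]))
"
```

```text
scene 17.4 [ 0.26   -0.532   0.2432] yaw 0.0829 [0.52 0.64 0.53] 1.0022834377974394 z [ 4.e-04 -2.e-04 -1.e+00]
top 17.45 [ 0.2602 -0.5318  0.2431] yaw 0.0835 [-0.56 -0.44  0.01] 1.0031834699656446 z [ 3.e-04 -1.e-04 -1.e+00]
[np.uint8(28), np.uint8(4), np.uint8(89)]
```

View pics/bc2.png

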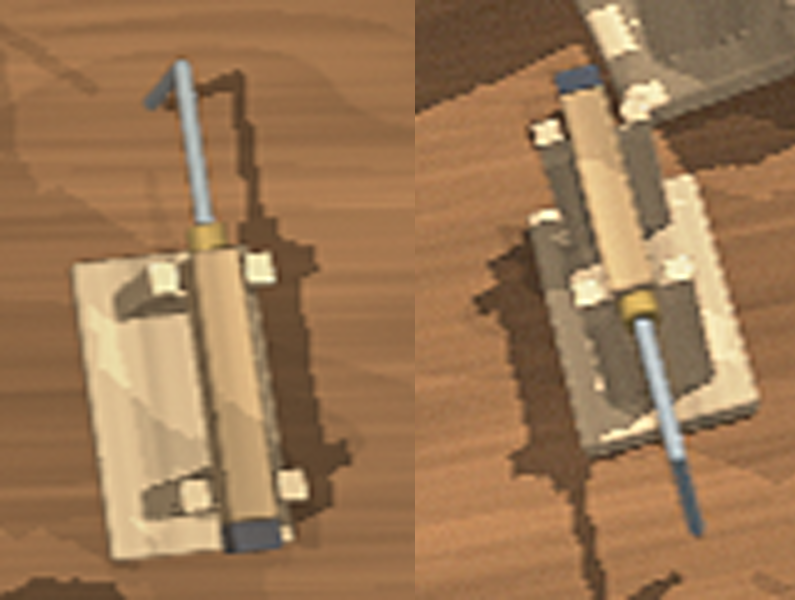

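View pics/k4f.png

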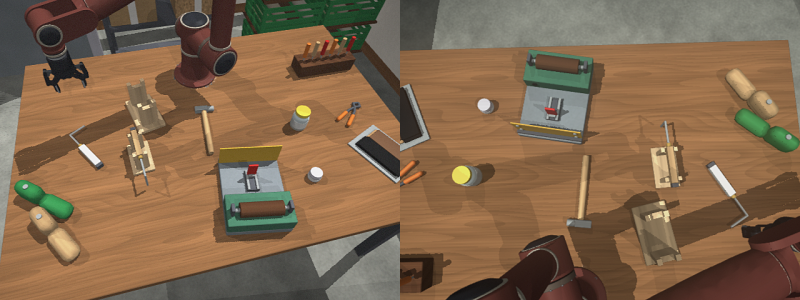

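```bash
python3 -c "
from h import *
print(manip.job_done())"
```

```text
the job is handed in; nothing more can be done
None
```

The job is done and handed in at about 17.5 s of the 61 s. I took the rod from its rest, reached over the guard and hooked the lever. I drew it to its stop and laid the rod back in the notches, then released it and moved the arm clear.

- **Pull at the stop:** from about 9.0 to 10.5 s the readings along the pull direction ran from about 10.5 to 12.2 N, averaging about 11.3 N. One reading (12.2 N) was slightly over 12 N; none came near 25 N. These are spot readings, so the peak between them was not seen.
- **Lever home:** the tool held still to within 0.1 mm while the pull rose from 5 to 12 N, against about 3 N of slide friction. I took that as the stop. The camera put the travel at about 36 mm, not 40 mm. I put that down to the lever starting about 4 mm in, because the measured slide ends also place home where it stopped. After I unhooked the rod, the picture showed the lever still there.
- **Rod:** the last pictures show it level in both notches, bent end forward and down, about 2 mm along its length from where it first lay.
- **Bystanders:** the jar, hammer and tin look unmoved in the last pictures. Comparing the pictures pixel by pixel, the tin area was unchanged. The jar and especially the hammer areas differed, which I put down to the arm's shadow and did not check further.
- **Contact:** no unexpected contact force showed in the readings.

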